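# Ring tray under the sprung dust cover

### The job

Put the wooden ring tray away under the sprung dust cover: with one fingertip press the ribbed paddle down to hold the cover open, and meanwhile with the outside of the other finger push the tray along its lane by its upright handle until it is fully home against the back stop, keeping the cover up all the way so that it never presses on the tray. Then back away and let the cover close behind the tray. Only push: do not lift the tray, and leave the other things on the bench alone.

Things in the scene. Friction and masses are not known exactly. Their poses are not given: they have to be found in the camera images.
- stand: fixed pale wood board 310 x 205 x 12 mm on the bench; origin on the bench surface. x runs along the lane to the bay, y left, z up; board spans x -190..120, y -130..75. The lane (y -64..-12, centre -38) between rails 10 mm high leads into the bay (x 30..110). A hinge rod along x at y 0, 42 mm over the bench, has posts at x -183 and 117, 48 mm high. Paddle at +y of the rod, lane and cover at -y
- stop (a point): point on the board top at the centre of the back stop's face, where the tray's front comes to rest (stand frame: x 110, y -38, z 12 mm); the stop is 18 mm high
- mouth (a point): point on the board top, lane centre, under the outer face of the cover's front skirt, where the bay begins (stand frame: x 30, y -38, z 12 mm)
- cover_hinge (a joint): hinge angle of cover and paddle together, rad: 0 = closed (a damped spring returns it), up to 0.95 as the paddle is pressed down and the cover swings up sideways about the rod. The tray passes clear under it above 0.55; 0.75 to 0.85 is comfortable. Spring torque 0.08 N m at 0, 0.18 N m at 0.95 (about 3 to 8 N on the paddle)
- cover: one hinged piece, origin on the hinge line at the stand's x 0. On the -y side a clear plate 84 x 66 x 3 mm (x 30..114, y -8..-75), level and 30 mm over the board when closed, whose aluminium front skirt, 3 mm thick, hangs to 9 mm over the board and bars the tray (its flat tail passes under). On the +y side the ribbed paddle
- press (a point): middle of the upper face of the paddle, a ribbed aluminium plate 190 x 40 x 3 mm along the lane's left: stand x -175..15, 10 to 50 mm out from the rod. This point is 36 mm out, 54 mm over the bench when closed. At hinge angle q the paddle slopes up away from the rod by 0.30 - q rad. A fingertip can slide along it in x with the angle unchanged
- tray: loose wooden ring tray, 63 to 117 g: body 70 x 49 x 16 mm, rings standing to 24 mm; behind it a flat tail 22 wide, 6 thick, ending in an upright handle plate 36 wide (y), 8 thick (x), 30 high. Origin: centre of the body's underside, x towards the bay; front at x +35, handle's rear face at -80. Starts in the lane, front 10 to 50 mm short of the mouth; home, its origin is 35 mm short of the stop
- handle (a point): centre of the rear face of the tray's handle plate, 15 mm above the tray's underside: push here, along +x
- band: bystander: copper ring, 23 mm across, 6 mm high, on the stand's board at the right of the lane. Origin: centre of underside
- collar: bystander: steel ring, 28 mm across, 8 mm high, on the stand's board at the right of the lane. Origin: centre of underside
- brick: bystander: cork block, 50 mm cube, left of the stand. Origin: centre of underside
- jar: bystander: small glass jar with steel cap, 48 mm across, 55 mm high. Origin: centre of underside
- dapping: bystander: steel doming punch standing on the bench, 36 mm across, 70 mm high. Origin: centre of underside
- hammer: bystander: hammer lying at the right of the stand
- marker: bystander: black rod-shaped marker, 130 mm long, 13 mm thick, lying on the bench
Mind the look-alikes: they are no part of the job. There is more than one size of the tray; the job needs the middle-sized.

How it is judged:
By the outcome, as a careful person would: the job done as asked, in the order asked, and still so for the second after the job is handed in, with the robot touching nothing.
It also fails if it takes over 48 s, if anything falls off the work surface, if the arm or the gripper's body presses on something with over 40 N, if the wrist force passes 120 N, or if a joint passes its speed limit or range.

### The arm

A 6-joint arm with a two-finger parallel gripper is mounted at the origin on the work surface. World frame = base frame: x ahead of the robot, y to its left, z up, the work surface at z = 0. Lengths are in m, angles in degrees, forces in N, time in s.
With the tool pointing down it reaches from about 0.35 to 0.875 m from the base axis. Payload 4.2 kg.
Tool frame: the origin (TCP) lies on the centre line of the jaws, within the pads' length; the fingertips stand tip_reach ahead of it and the grasp point (between the pads) is the TCP (tip_reach is the distance from the TCP to the fingertips, in m); z points along the fingers, y is the line along which they close (so a half turn about z gives the same grasp; the last joint's range is limited). The gripper opens to 87 mm and grips with 3 to 60 N. Pads are 19 mm wide; open, the fingers measure 117 mm over their backs; the gripper's body (75 mm by 190 mm) begins 51 mm behind the grasp point.
Start: joints at [-49.183, 22.042, 0.453, 0, -68.411, -14.817], TCP at [0.274, -0.562, 0.242] pointing down, gripper open.
Joint ranges: [-179.83, 179.83], [-69.29, 118.12], [-61.27, 80.66], [-181.25, 117.63], [-171.15, -9.14], [-177.46, 177.46]. Speed limits (degrees/s): [159.86, 159.86, 180, 180, 180, 180].

### API

Orientations are given as a 3x3 rotation matrix whose columns are the frame's x, y, z axes.
In Python, from station import sense, capture, finish_job, tip_reach gives the robot as it stands.
- The arm moves only by the tool arm_command, never from a script. Its argument "deltas" is a list of rows, each a list of 7 numbers: the turn, a rotation vector about the tool's x, y, z in rad, then the shift along the tool's x, y, z in cm, then the closure, from -1 (fully open) to 1 (shut), so that 0 is half open. In form: [[rx, ry, rz, dx, dy, dz, hand], ...]. A call has 1 to 8 rows; each row is the pose to reach, as a shift and turn from the pose commanded when the call began, along the tool's axes at that moment; what a row does not reach only later rows make up. A row lasts 1/12 s, in which the tool goes at most 41.7 mm and 7.16 degrees, less where a joint would pass 70% of its speed; a pose out of reach is approached as far as the arm can. A call with a gripper value outside its range is refused whole. The fingers move at their own pace and stop on an object; the grip force is fixed at half the most. Time passes only in rows, so rows that repeat a pose let the fingers close. It gives the time, the measured TCP pose, the force, the opening and the grip force at its end, in the units of the state.
- sense(): the state, without advancing time (a new reading comes with each control period).
- capture(name): name is "side" or "top"; returns a dict with "pixels" (400x640x3 uint8, blue, green, red), "fovy" (degrees; the focal length in pixels is half the picture's height over the tangent of half this angle, whatever the lens; pixels are square), "cx", "cy" (the principal point, pixels), "rvec" (rotation vector, rad) and "tvec" (3), from world to camera coordinates, as OpenCV has them. Camera axes: x right, y down, z forward; pixel columns grow to the right and rows downward; lengths in m; the calibration is good to about 2 mm. A picture is of the moment at which its call begins. There is no depth.
- finish_job(): hands the job in; it is judged then, once.
The state is a dict: "time_s": time; "joints": joint angles; "joint_velocities": joint speeds; "effort": joint torques, N m; "tcp_pos": TCP position; "ee_rot": TCP orientation; "wrist_force": force on the tool from outside, world axes, zero at the start; "moment": the same for the moment, N m; "gripper_width": opening from 0.0 (shut) to 1.0 (fully open); "gripper_force": force on a finger pad.
Only numpy, scipy, OpenCV 4.12 (cv2) and the standard library are available. Lean on these libraries where they do the work, as an engineer would, in place of code of your own. Each camera call takes 0.05 s, during which the arm holds its last target. There are 200 camera calls.

## Working session

There is one attempt and no reset: what is moved stays moved. The work goes in short steps, Python scripts to look and compute and a tool call to move; the robot and the scene stay as the last step left them, time stands still between calls to the robot, and variables do not carry over. Pictures are saved under pics/ and viewed, at most 10 in all, crops included, and the job is handed in when it is done.

Besides the shell and the picture viewer there is one more tool, called by a JSON object that holds its "method" and its "body", one argument or row to a line. arm_command: Moves the arm, as the interface text tells. Its arguments: {"type":"object","properties":{"deltas":{"type":"array"}},"required":["deltas"]}

```bash
mkdir -p pics; ls; cat > h.py <<'E'
import numpy as np, cv2
from station import sense, capture, finish_job, tip_reach
def K(c):
    f=200/np.tan(np.radians(c["fovy"])/2); return np.array([[f,0,c["cx"]],[0,f,c["cy"]],[0,0,1.]])
def ray(c,u,v):
    R=cv2.Rodrigues(np.array(c["rvec"],float))[0]; t=np.array(c["tvec"],float)
    return -R.T@t, R.T@np.linalg.inv(K(c))@np.array([u,v,1.])
def onz(c,u,v,z):
    o,d=ray(c,u,v); return o+d*(z-o[2])/d[2]
def proj(c,P):
    return cv2.projectPoints(np.array(P,float).reshape(-1,3),np.array(c["rvec"],float),np.array(c["tvec"],float),K(c),None)[0].reshape(-1,2)
E
python3 - <<'E'
from h import *
s=sense(); print(s["tcp_pos"],s["ee_rot"],s["time_s"],tip_reach)
for n in("top","side"):
    c=capture(n); cv2.imwrite(f"pics/{n}0.png",c["pixels"]); print(n,c["fovy"],c["cx"],c["cy"],ray(c,320,200))
E
```

```text
pics
[ 0.27376417 -0.56123063  0.24045746] [[-8.98877915e-01 -4.38197969e-01 -1.01629182e-03]
 [-4.38199142e-01  8.98875876e-01  1.91633592e-03]
 [ 7.37856917e-05  2.16789024e-03 -9.99997647e-01]] 0.0 0.019
top 57.39916400350295 320.5467964564697 198.51652098678133 (array([ 0.51272842, -0.00876469,  1.01445763]), array([ 0.06381137,  0.02069272, -0.99775681]))
side 52.26577417931885 327.4441478470179 199.75623915509098 (array([ 0.51322497, -0.80769321,  0.57477626]), array([ 0.07020012,  0.84352792, -0.53279114]))
```

View pics/top0.png

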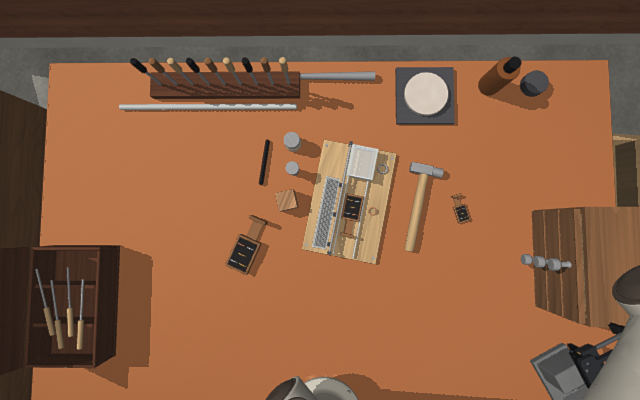

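View pics/side0.png

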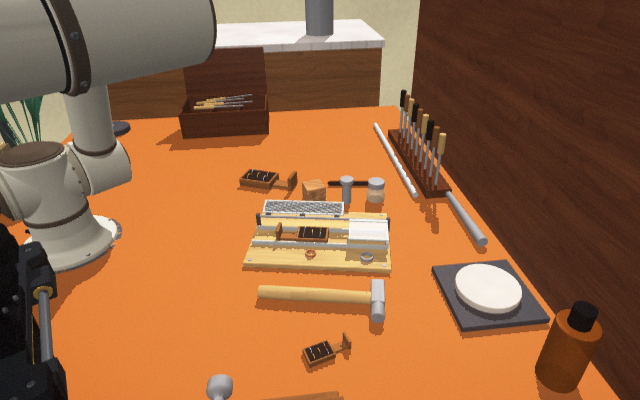

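The top view shows the stand with corners near (324,141), (397,154), (376,263) and (303,249), and the bay at the upper end. The paddle is at (327,213). The tray in the lane is at (352,207), with its handle near (348,234). The look-alikes are at (243,252), larger, and (461,212), smaller.

```bash
python3 - <<'E'
from h import *
c=capture("top"); im=c["pixels"]
hsv=cv2.cvtColor(im,cv2.COLOR_BGR2HSV)
roi=np.zeros(im.shape[:2],np.uint8); roi[130:272,295:402]=255
bench=cv2.inRange(hsv,(5,150,60),(14,255,255))
m=cv2.bitwise_and(cv2.bitwise_not(bench),roi)
m=cv2.morphologyEx(m,cv2.MORPH_OPEN,np.ones((5,5)))
cn=max(cv2.findContours(m,0,2)[0],key=cv2.contourArea)
r=cv2.minAreaRect(cn); b=cv2.boxPoints(r); print(r,b)
P=np.array([onz(c,*p,.012) for p in b]); print(P.round(4), [np.linalg.norm(P[i]-P[i-1]) for i in range(4)])
cr=cv2.resize(im[135:270,290:410],None,fx=4.4,fy=4.4,interpolation=cv2.INTER_CUBIC)
cv2.drawContours(cr,[((b-[290,135])*4.4).astype(int)],-1,(255,0,0),1)
c2=capture("side"); s=cv2.resize(c2["pixels"][190:280,235:400],None,fx=4.8,fy=4.8,interpolation=cv2.INTER_CUBIC)
cv2.imwrite("pics/a.png",cr);cv2.imwrite("pics/b.png",s)
E
```

```text
((349.20111083984375, 200.60855102539062), (76.42967224121094, 114.93081665039062), 11.0035400390625) [[300.72043 249.72343]
 [322.65726 136.90556]
 [397.6818  151.49367]
 [375.74496 264.31152]]
[[ 0.4408  0.0641  0.012 ]
 [ 0.7528  0.0053  0.012 ]
 [ 0.7117 -0.2022  0.012 ]
 [ 0.4026 -0.1397  0.012 ]] [np.float64(0.20739508013061672), np.float64(0.31747505084333727), np.float64(0.2115475926196274), np.float64(0.31539126661585)]
```

View pics/a.png

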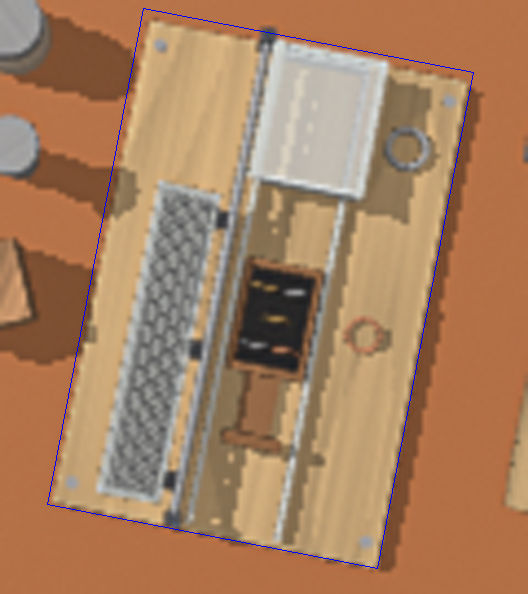

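View pics/b.png

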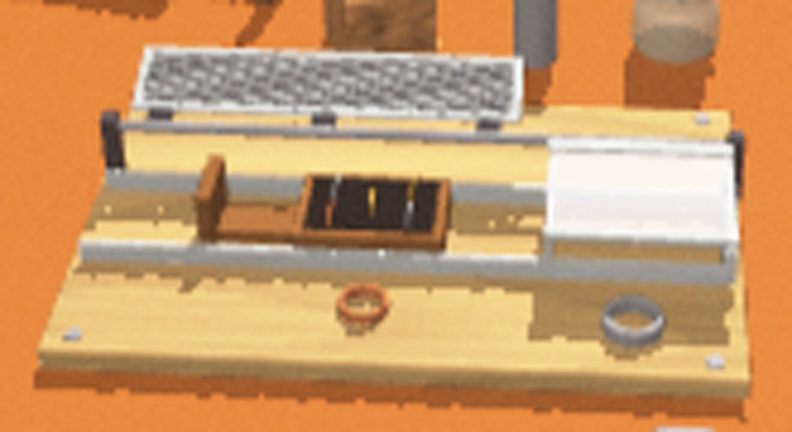

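The crops show the middle-sized tray in the lane. The handle top is at crop (222–280, 437–450), and the hinge posts are at (268,37) and (173,520). I'll fit the stand pose from these points.

```bash
cat >> h.py <<'E'
import os
if os.path.exists("T.npy"): T=np.load("T.npy")
def w(p): return T[:3,:3]@(np.array(p)/1000)+T[:3,3]      # stand mm -> world m
def st(P): return (T[:3,:3].T@(np.array(P)-T[:3,3]))*1000
def move(p,Rt=None):   # stand mm of TCP -> tool deltas (turn rad, shift cm)
    s=sense(); R0=np.array(s["ee_rot"])
    if Rt is None: Rt=np.column_stack([-T[:3,0],T[:3,1],-T[:3,2]])
    from scipy.spatial.transform import Rotation as Q
    return Q.from_matrix(R0.T@Rt).as_rotvec().round(3), (R0.T@(w(p)-np.array(s["tcp_pos"]))*100).round(2)
E
python3 - <<'E'
from h import *
c=capture("top")
f=lambda x,y:(290+(x+.5)/4.4-.5,135+(y+.5)/4.4-.5)
pts=[((147,20),(-0+120,75,12)),((471,82),(120,-130,12)),((378,567),(-190,-130,12)),((50,503),(-190,75,12)),((268,35),(117,0,48)),((173,521),(-183,0,48))]
Pw=np.array([onz(c,*f(*a),b[2]/1000)[:2] for a,b in pts]);S=np.array([b[:2] for a,b in pts])/1000
a=Pw-Pw.mean(0);b=S-S.mean(0); th=np.arctan2((b[:,0]*a[:,1]-b[:,1]*a[:,0]).sum(),(a*b).sum())
R=np.array([[np.cos(th),-np.sin(th)],[np.sin(th),np.cos(th)]]); t=Pw.mean(0)-R@S.mean(0)
print("yaw",np.degrees(th),"origin",t,"resid mm",((S@R.T+t-Pw)*1000).round(1).tolist())
T=np.eye(4);T[:2,:2]=R;T[:2,3]=t;np.save("T.npy",T)
import h; h.T=T
for n,p,z in [("handle top rear L",(221,440),42),("handle top rear R",(279,453),42),("body front L",(250,260),28),("body front R",(324,272),28),("body rear R",(302,376),28),("paddle SW",(102,490),57),("paddle NW",(160,183),57),("cover front R",(362,198),44)]:
    print(n,h.st(onz(c,*f(*p),z/1000)).round(1))
print(h.move((-145,1,160)), h.st(sense()["tcp_pos"]).round())
# side check
c2=capture("side"); print(proj(c2,[h.w(q) for q in[(-190,-130,12),(120,-130,12),(117,0,48),(-183,0,48)]]).round(1)) 
E
```

```text
yaw -11.037943920732157 origin [ 0.61469454 -0.04747016] resid mm [[0.4, -1.1], [0.8, 1.3], [-1.5, 0.5], [-0.4, -0.9], [0.8, -0.0], [-0.1, 0.3]]
handle top rear L [-130.2  -19.3   42. ]
handle top rear R [-131.  -55.   42.]
body front L [-18.9 -16.2  28. ]
body front R [-17.3 -62.2  28. ]
body rear R [-82.6 -60.9  28. ]
paddle SW [-172.6   44.7   57. ]
paddle NW [13.6 46.5 57. ]
cover front R [ 29.8 -75.   44. ]
(array([ 0.001, -0.   ,  0.646]), array([-41.65,  40.07,   8.14])) [-236. -570.  241.]
[[242.9 262.5]
 [392.3 268.7]
 [388.9 217.7]
 [258.2 213.5]]
```

```bash
cat >> h.py <<'E'
def Rt(deg=6):
    a=np.radians(deg); Z=np.array([[np.cos(a),-np.sin(a),0],[np.sin(a),np.cos(a),0],[0,0,1]])
    return T[:3,:3]@Z@np.diag([-1,1,-1.])
E
python3 -c "
from h import *
print(move((-150,4.8,200),Rt()))"
```

```text
(array([ 0.001, -0.   ,  0.542]), array([-41.48,  40.69,   4.15]))
```

{"method": "arm_command", "body": {
  "deltas": [
    [0, 0, 0.08, -3, 3, 0, -0.45],
    [0, 0, 0.18, -12, 12, 1, -0.45],
    [0, 0, 0.3, -24, 24, 2, -0.45],
    [0, 0, 0.42, -36, 35, 3, -0.45],
    [0, 0, 0.542, -41.5, 40.7, 4.1, -0.45],
    [0, 0, 0.542, -41.5, 40.7, 4.1, -0.45],
    [0, 0, 0.542, -41.5, 40.7, 4.1, -0.45],
    [0, 0, 0.542, -41.5, 40.7, 4.1, -0.45]
  ]
}}

```text
time_s: 0.97
tcp_pos: [0.3816, -0.2569, 0.2209]
ee_rot: [[-0.996, 0.089, 0.001], [0.089, 0.996, -0.0], [-0.001, -0.0, -1.0]]
wrist_force: [1.1, -0.5, 0.4]
gripper_width: 0.728
gripper_force: 0.0
```

```bash
python3 -c "
from h import *
s=sense();print(st(s['tcp_pos']),s['gripper_width'],s['time_s'],s['joints'],s['wrist_force'])
print(move((-150,4.8,200),Rt()))"
```

```text
[-188.69874579 -250.20099105  220.94433611] 0.7275307446260023 0.9667 [-1.36255364e+01  6.82474196e+00 -2.35188486e+01 -1.77489076e-03
 -5.96120645e+01 -8.14583447e+01] [ 1.12658202 -0.51267191  0.40236972]
(array([-0.   ,  0.001, -0.001]), array([-6.49, 24.96,  2.1 ]))
```

{"method": "arm_command", "body": {
  "deltas": [
    [0, 0, 0, -6.5, 25, 2.1, -0.45],
    [0, 0, 0, -6.5, 25, 2.1, -0.45],
    [0, 0, 0, -6.5, 25, 2.1, -0.45],
    [0, 0, 0, -6.5, 25, 2.1, -0.45],
    [0, 0, 0, -6.5, 25, 2.1, -0.45],
    [0, 0, 0, -6.5, 25, 2.1, -0.45],
    [0, 0, 0, -6.5, 25, 2.1, -0.45],
    [0, 0, 0, -6.5, 25, 2.1, -0.45]
  ]
}}

```text
time_s: 1.63
tcp_pos: [0.469, -0.0129, 0.1996]
ee_rot: [[-0.996, 0.084, 0.0], [0.084, 0.996, 0.0], [-0.0, 0.0, -1.0]]
wrist_force: [-0.9, 0.2, -0.1]
gripper_width: 0.726
gripper_force: 0.0
```

```bash
python3 -c "
from h import *
s=sense();print(st(s['tcp_pos']),s['gripper_width'],s['time_s'],s['wrist_force'])
print(move((-150,4.8,90),Rt()))
a=capture('top')['pixels'][110:290,270:430];b=capture('side')['pixels'][130:310,180:400]
cv2.imwrite('pics/c.png',np.hstack([cv2.resize(x,None,fx=2,fy=2,interpolation=2) for x in (a,b)]))"
```

```text
[-149.60126765    5.99135252  199.63310724] 0.7259599562660242 1.6333 [-0.87205928  0.22838143 -0.05438598]
(array([0.   , 0.   , 0.004]), array([ 0.05, -0.11, 10.96]))
```

View pics/c.png

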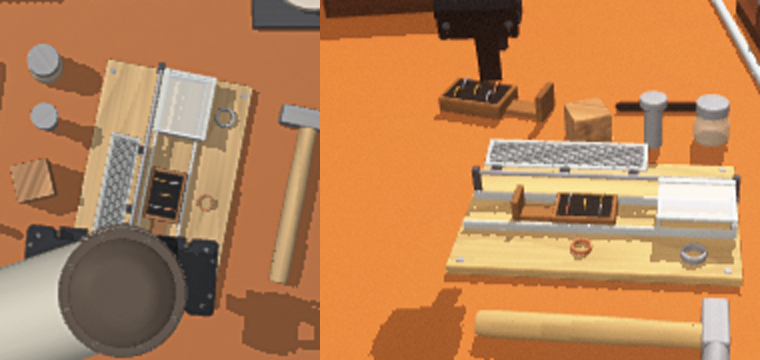

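The pictures show the gripper's long axis lying across the lane, with its body over the tail end of the stand. The tray and cover haven't moved. I'll lower the gripper next.

{"method": "arm_command", "body": {
  "deltas": [
    [0, 0, 0.004, 0.05, -0.1, 4, -0.45],
    [0, 0, 0.004, 0.05, -0.1, 8, -0.45],
    [0, 0, 0.004, 0.05, -0.1, 11.5, -0.45],
    [0, 0, 0.004, 0.05, -0.1, 11.5, -0.45],
    [0, 0, 0.004, 0.05, -0.1, 11.5, -0.45]
  ]
}}

```text
time_s: 2.15
tcp_pos: [0.4666, -0.018, 0.0843]
ee_rot: [[-0.996, 0.094, -0.004], [0.094, 0.996, -0.002], [0.004, -0.002, -1.0]]
wrist_force: [0.5, 0.1, 1.2]
gripper_width: 0.723
gripper_force: 0.0
```

```bash
python3 -c "
from h import *
s=sense();print(st(s['tcp_pos']),s['gripper_width'],s['time_s'],s['wrist_force'])
print(move((-150,4.8,43.5),Rt()))
c=capture('side');b=c['pixels'][160:290,220:400].copy()
b=cv2.resize(b,None,fx=4.4,fy=4.4,interpolation=2)
# predicted tip outline of both fingers
R=np.array(s['ee_rot']);p=np.array(s['tcp_pos'])
for sy in(1,-1):
  q=[p+R@np.array([x,sy*y,tip_reach]) for x,y in((-.0095,.0315),(.0095,.0315),(.0095,.0465),(-.0095,.0465))]
  cv2.polylines(b,[((proj(c,q)-[220,160]+.5)*4.4).astype(int)],True,(255,0,255),1)
cv2.imwrite('pics/d.png',b)"
```

```text
[-151.04528128    0.60855582   84.27687225] 0.7231280603628232 2.15 [0.50228643 0.11996484 1.21421442]
(array([-0.002, -0.004, -0.006]), array([-0.16,  0.42,  4.08]))
```

View pics/d.png

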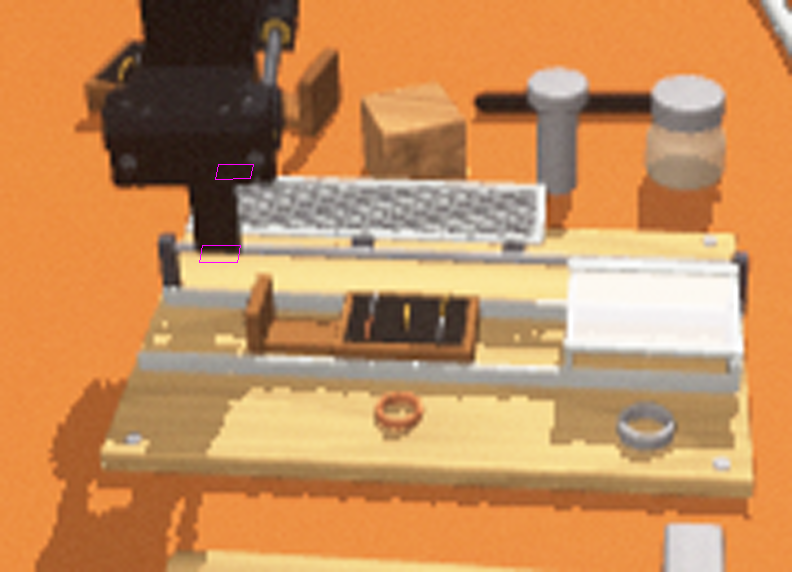

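The finger in the lane ends at about (218,250), which matches the predicted tip. It is behind the handle at (260,310) with a clear gap. Now I'll press the paddle.

{"method": "arm_command", "body": {
  "deltas": [
    [0, 0, 0, -0.1, 0.4, 0, -0.45],
    [0, 0, 0, -0.1, 0.4, 0.7, -0.45],
    [0, 0, 0, -0.1, 0.4, 1.4, -0.45],
    [0, 0, 0, -0.1, 0.4, 2.1, -0.45],
    [0, 0, 0, -0.1, 0.4, 2.8, -0.45],
    [0, 0, 0, -0.1, 0.4, 3.4, -0.45],
    [0, 0, 0, -0.1, 0.4, 3.8, -0.45],
    [0, 0, 0, -0.1, 0.4, 3.8, -0.45]
  ]
}}

```text
time_s: 2.87
tcp_pos: [0.4693, -0.0124, 0.0461]
ee_rot: [[-0.996, 0.092, 0.0], [0.092, 0.996, -0.0], [-0.0, -0.0, -1.0]]
wrist_force: [3.2, -0.0, 2.1]
gripper_width: 0.729
gripper_force: 1.7
```

```bash
python3 -c "
from h import *
s=sense();print(st(s['tcp_pos']),s['gripper_width'],s['time_s'],s['wrist_force'])
print(move((-150,4.8,43.5),Rt()))
c=capture('side');b=c['pixels'][150:280,220:400]
cv2.imwrite('pics/e.png',cv2.resize(b,None,fx=4.4,fy=4.4,interpolation=2))"
```

```text
[-149.40668663    6.58671273   46.13728482] 0.728687748851743 2.8667 [ 3.16751636 -0.03648638  2.13114335]
(array([-0.   ,  0.   , -0.004]), array([ 0.08, -0.17,  0.26]))
```

View pics/e.png

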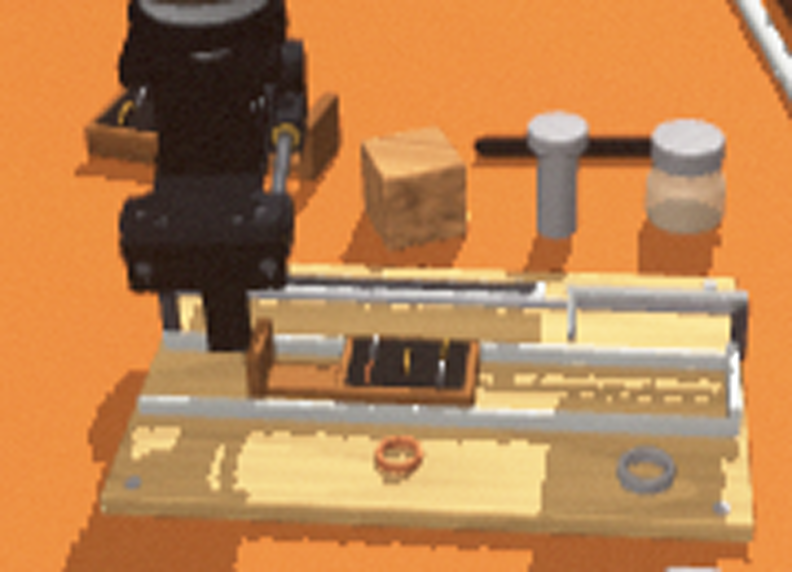

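The cover is open: the plate is seen edge-on, swung up at (655,300), and the tray hasn't moved. I'll press about 3 mm more, then start pushing. Stand +x in tool axes is (-0.9945, -0.1045).

{"method": "arm_command", "body": {
  "deltas": [
    [0, 0, 0, 0.05, -0.15, 0.3, -0.45],
    [0, 0, 0, 0.05, -0.15, 0.3, -0.45],
    [0, 0, 0, -0.2, -0.2, 0.3, -0.45],
    [0, 0, 0, -0.5, -0.23, 0.3, -0.45],
    [0, 0, 0, -0.9, -0.27, 0.3, -0.45],
    [0, 0, 0, -1.3, -0.31, 0.3, -0.45],
    [0, 0, 0, -1.7, -0.35, 0.3, -0.45]
  ]
}}

```text
time_s: 3.5
tcp_pos: [0.4845, -0.018, 0.0434]
ee_rot: [[-0.996, 0.092, -0.003], [0.092, 0.996, -0.001], [0.003, -0.001, -1.0]]
wrist_force: [-3.3, 2.6, 4.2]
gripper_width: 0.728
gripper_force: 2.1
```

```bash
cat > r.py <<'E'
from h import *
s=sense();p=st(s['tcp_pos']);print(p.round(1),'t',s['time_s'],'F stand',(T[:3,:3].T@s['wrist_force']).round(1))
yc=p[1]+39*.9945-8.5; zt=p[2]-19
from scipy.optimize import brentq
print('q',brentq(lambda q:42-yc*np.tan(q-.3)+.8/np.cos(q-.3)-zt,0,1.2))
print(move((p[0]+25,4.8,43.5),Rt()))
E
python3 r.py
```

```text
[-133.5    4.    43.4] t 3.5 F stand [-3.8  2.   4.2]
q 0.7955274672021616
(array([-0.001, -0.003, -0.004]), array([-2.5 , -0.17, -0.02]))
```

{"method": "arm_command", "body": {
  "deltas": [
    [0, 0, 0, -0.4, -0.02, 0, -0.45],
    [0, 0, 0, -0.8, -0.04, 0, -0.45],
    [0, 0, 0, -1.2, -0.06, 0, -0.45],
    [0, 0, 0, -1.6, -0.09, 0, -0.45],
    [0, 0, 0, -2.0, -0.13, 0, -0.45],
    [0, 0, 0, -2.4, -0.17, 0, -0.45],
    [0, 0, 0, -2.8, -0.21, 0, -0.45],
    [0, 0, 0, -3.2, -0.25, 0, -0.45]
  ]
}}

```text
time_s: 4.17
tcp_pos: [0.5176, -0.023, 0.0438]
ee_rot: [[-0.996, 0.092, -0.0], [0.092, 0.996, -0.0], [0.0, -0.0, -1.0]]
wrist_force: [-2.1, 2.2, 3.3]
gripper_width: 0.724
gripper_force: 2.1
```

```bash
python3 r.py; python3 -c "
from h import *
a=capture('top')['pixels'][120:280,290:420];b=capture('side')['pixels'][150:280,220:400]
cv2.imwrite('pics/f.png',np.hstack([cv2.resize(a,(320,394),interpolation=2),cv2.resize(b,(480,394),interpolation=2)]))"
```

```text
[-100.     5.4   43.8] t 4.1667 F stand [-2.4  1.8  3.3]
q 0.7688028459858492
(array([-0.   , -0.   , -0.004]), array([-2.48, -0.31,  0.03]))
```

View pics/f.png

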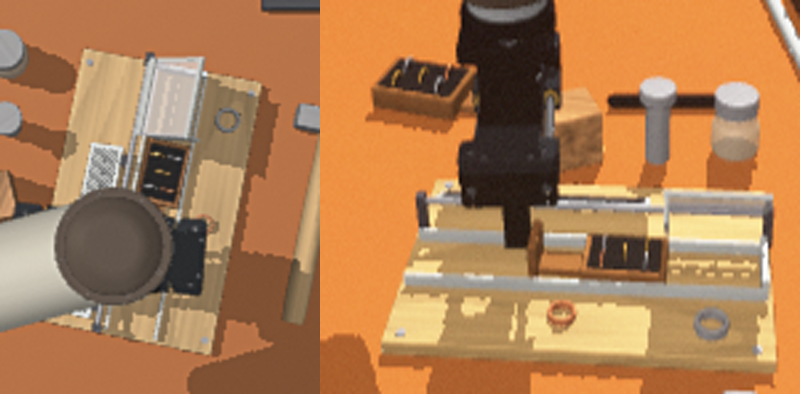

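The tray has slid straight, with its front at the mouth (side crop (665,260)). The cover is up and clear.

{"method": "arm_command", "body": {
  "deltas": [
    [0, 0, 0, -0.4, -0.06, 0.03, -0.45],
    [0, 0, 0, -0.8, -0.12, 0.03, -0.45],
    [0, 0, 0, -1.2, -0.17, 0.03, -0.45],
    [0, 0, 0, -1.6, -0.22, 0.03, -0.45],
    [0, 0, 0, -2.0, -0.26, 0.03, -0.45],
    [0, 0, 0, -2.4, -0.3, 0.03, -0.45],
    [0, 0, 0, -2.8, -0.34, 0.03, -0.45],
    [0, 0, 0, -3.2, -0.38, 0.03, -0.45]
  ]
}}

```text
time_s: 4.93
tcp_pos: [0.549, -0.0298, 0.0435]
ee_rot: [[-0.996, 0.092, -0.0], [0.092, 0.996, -0.0], [0.0, -0.0, -1.0]]
wrist_force: [-2.6, 1.5, 3.7]
gripper_width: 0.726
gripper_force: 2.3
```

```bash
python3 r.py
```

```text
[-67.8   4.8  43.5] t 4.9333 F stand [-2.9  1.   3.7]
q 0.7829246584552603
(array([-0.   , -0.   , -0.004]), array([-2.49, -0.25,  0.  ]))
```

{"method": "arm_command", "body": {
  "deltas": [
    [0, 0, 0, -0.4, -0.04, 0, -0.45],
    [0, 0, 0, -0.8, -0.08, 0, -0.45],
    [0, 0, 0, -1.2, -0.12, 0, -0.45],
    [0, 0, 0, -1.6, -0.16, 0, -0.45],
    [0, 0, 0, -2.0, -0.2, 0, -0.45],
    [0, 0, 0, -2.4, -0.24, 0, -0.45],
    [0, 0, 0, -2.8, -0.28, 0, -0.45],
    [0, 0, 0, -3.2, -0.32, 0, -0.45]
  ]
}}

```text
time_s: 5.6
tcp_pos: [0.5807, -0.0359, 0.0435]
ee_rot: [[-0.996, 0.092, -0.0], [0.092, 0.996, 0.0], [0.0, 0.0, -1.0]]
wrist_force: [-3.0, 2.1, 4.4]
gripper_width: 0.726
gripper_force: 2.3
```

```bash
python3 r.py
```

```text
[-35.6   4.9  43.5] t 5.6 F stand [-3.4  1.5  4.4]
q 0.7813232128592845
(array([ 0.   , -0.   , -0.004]), array([-2.49, -0.26,  0.  ]))
```

Expected home is at TCP x of about -19. I'll slow down for the last part.

{"method": "arm_command", "body": {
  "deltas": [
    [0, 0, 0, -0.3, -0.03, 0, -0.45],
    [0, 0, 0, -0.6, -0.06, 0, -0.45],
    [0, 0, 0, -0.85, -0.09, 0, -0.45],
    [0, 0, 0, -1.05, -0.11, 0, -0.45],
    [0, 0, 0, -1.2, -0.12, 0, -0.45],
    [0, 0, 0, -1.3, -0.13, 0, -0.45],
    [0, 0, 0, -1.4, -0.14, 0, -0.45]
  ]
}}

```text
time_s: 6.18
tcp_pos: [0.5941, -0.0385, 0.0436]
ee_rot: [[-0.996, 0.092, -0.0], [0.092, 0.996, -0.0], [0.0, -0.0, -1.0]]
wrist_force: [-3.8, 2.5, 4.3]
gripper_width: 0.723
gripper_force: 2.4
```

```bash
python3 r.py
```

```text
[-21.9   4.8  43.6] t 6.1833 F stand [-4.2  1.7  4.3]
q 0.7815664921962121
(array([-0.   , -0.   , -0.004]), array([-2.49, -0.25,  0.01]))
```

{"method": "arm_command", "body": {
  "deltas": [
    [0, 0, 0, -0.08, -0.01, 0, -0.45],
    [0, 0, 0, -0.16, -0.02, 0, -0.45],
    [0, 0, 0, -0.24, -0.02, 0, -0.45],
    [0, 0, 0, -0.3, -0.03, 0, -0.45],
    [0, 0, 0, -0.35, -0.03, 0, -0.45]
  ]
}}

```text
time_s: 6.6
tcp_pos: [0.5945, -0.0388, 0.0433]
ee_rot: [[-0.996, 0.094, -0.007], [0.094, 0.996, 0.0], [0.007, -0.0, -1.0]]
wrist_force: [-10.6, 6.5, 10.2]
gripper_width: 0.724
gripper_force: 6.2
```

```bash
python3 r.py
```

```text
[-21.5   4.6  43.3] t 6.6 F stand [-11.6   4.4  10.2]
q 0.789831022238007
(array([-0.   , -0.007, -0.006]), array([-2.49, -0.23, -0.04]))
```

```bash
python3 -c "
from h import *
c=capture('top');b=c['pixels'][120:240,310:410].copy()
b=cv2.resize(b,None,fx=4,fy=4,interpolation=2)
c2=capture('side');a=cv2.resize(c2['pixels'][190:270,260:400],None,fx=2.8,fy=2.8,interpolation=2)
o=np.zeros((480,800,3),np.uint8);o[:,:400]=b;o[:224,400:792]=a
for q in [(40,-62.5,28),(40,-13.5,28),(110,-62.5,28),(110,-13.5,28)]:
  u=(proj(c,[w(q)])[0]-[310,120]+.5)*4;cv2.circle(o,tuple(u.astype(int)),3,(255,0,255),1)
  u=(proj(c2,[w(q)])[0]-[260,190]+.5)*2.8+[400,0];cv2.circle(o,tuple(u.astype(int)),3,(255,0,255),1)
cv2.imwrite('pics/g.png',o)"
```

```text
(no output)
```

View pics/g.png

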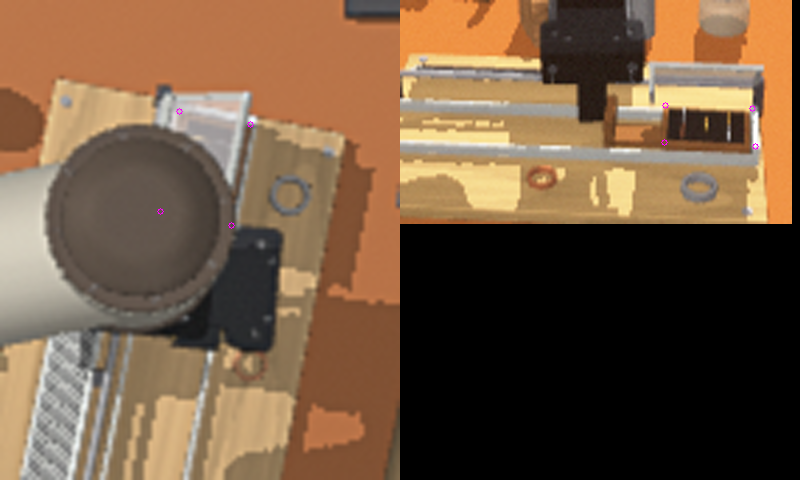

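The side view shows the tray's rear edge at (663,143), on the predicted home mark, and its front touching the stop's bright face. The force step to 11.6 N agrees. I'll back off in -x, still holding the cover, and then rise gently.

{"method": "arm_command", "body": {
  "deltas": [
    [0, 0, 0, 0.4, 0.04, 0, -0.45],
    [0, 0, 0, 0.9, 0.09, 0, -0.45],
    [0, 0, 0, 1.4, 0.15, 0, -0.45],
    [0, 0, 0, 1.8, 0.19, 0, -0.45],
    [0, 0, 0, 1.8, 0.19, -0.3, -0.45],
    [0, 0, 0, 1.8, 0.19, -0.7, -0.45],
    [0, 0, 0, 1.8, 0.19, -1.1, -0.45],
    [0, 0, 0, 1.8, 0.19, -1.5, -0.45]
  ]
}}

```text
time_s: 7.37
tcp_pos: [0.5792, -0.0356, 0.0586]
ee_rot: [[-0.996, 0.092, -0.002], [0.092, 0.996, -0.0], [0.002, -0.0, -1.0]]
wrist_force: [-0.2, 1.4, 2.2]
gripper_width: 0.725
gripper_force: 1.2
```

{"method": "arm_command", "body": {
  "deltas": [
    [0, 0, 0, 0, 0, -0.4, -0.45],
    [0, 0, 0, 0, 0, -0.8, -0.45],
    [0, 0, 0, 0, 0, -1.2, -0.45],
    [0, 0, 0, 0, 0, -1.6, -0.45],
    [0, 0, 0, 0, 0, -2.0, -0.45],
    [0, 0, 0, 0, 0, -3, -0.45],
    [0, 0, 0, 0, 0, -5, -0.45],
    [0, 0, 0, 0, 0, -8, -0.45]
  ]
}}

```text
time_s: 8.03
tcp_pos: [0.5777, -0.0358, 0.137]
ee_rot: [[-0.996, 0.093, -0.007], [0.093, 0.996, -0.001], [0.007, -0.001, -1.0]]
wrist_force: [1.0, 0.4, -0.1]
gripper_width: 0.726
gripper_force: 0.0
```

{"method": "arm_command", "body": {
  "deltas": [
    [0, 0, 0, 2, 0, -2, -0.45],
    [0, 0, 0, 5, 0, -4, -0.45],
    [0, 0, 0, 8, 0, -6, -0.45],
    [0, 0, 0, 10, 0, -6, -0.45],
    [0, 0, 0, 10, 0, -6, -0.45],
    [0, 0, 0, 10, 0, -6, -0.45],
    [0, 0, 0, 10, 0, -6, -0.45],
    [0, 0, 0, 10, 0, -6, -0.45]
  ]
}}

```text
time_s: 8.7
tcp_pos: [0.4809, -0.0263, 0.1983]
ee_rot: [[-0.996, 0.092, -0.0], [0.092, 0.996, -0.0], [0.0, -0.0, -1.0]]
wrist_force: [-0.3, -0.4, -0.2]
gripper_width: 0.727
gripper_force: 0.0
```

```bash
python3 -c "
from h import *
s=sense();print(st(s['tcp_pos']),s['time_s'],s['wrist_force'])
c=capture('top');b=c['pixels'][120:280,290:420]
c2=capture('side');a=c2['pixels'][150:280,220:400]
cv2.imwrite('pics/h.png',np.hstack([cv2.resize(b,(320,394),interpolation=2),cv2.resize(a,(480,394),interpolation=2)]))"
```

```text
[-135.37873921   -4.86226287  198.2571603 ] 8.7 [-0.3289917  -0.38343171 -0.21167833]
```

View pics/h.png

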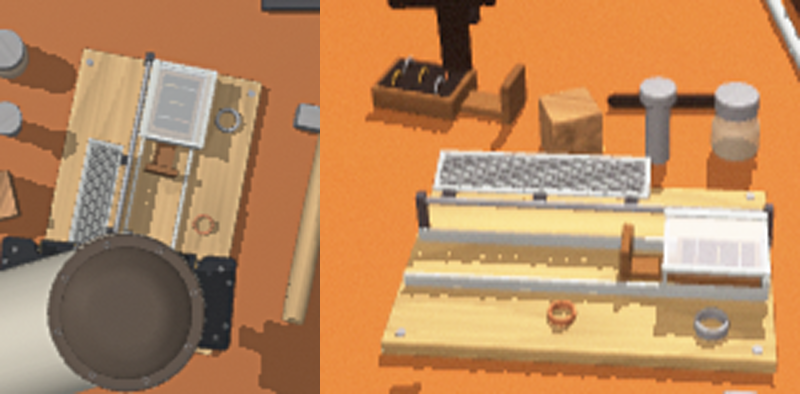

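The tray body is under the closed cover, with the handle outside at top crop (162,173). The bystanders haven't moved. I'll check the handle's position and hand in.

```bash
python3 -c "
from h import *
c=capture('top')
x=st(onz(c,290+162/2.4615,120+174/2.4625,.042));print(x)
if x[0]>-10: print(finish_job())"
```

```text
[ -7.29153553 -38.6996983   42.        ]
the job is handed in; nothing more can be done
None
```

The tray is home against the back stop, the cover was held open at about 0.78 rad through the push and has closed behind it, and the job is handed in after about 9 s of robot time; the last look put the handle's rear face at x -7 mm (home is -5, within measuring error).

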